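Strip and stopper a tissue grinder

TASK

The tissue in the grinder on the sloped holder is ground. Draw the pestle straight out of the glass tube along the tube's own slant, keeping it in line with the tube so that it does not cock or jam, without lifting the tube in its holder or straining the glass, and stand the pestle head-down in the empty beaker; then close the tube with the stopper whose taper matches its flared mouth, seated fully home and square. Handle the glassware gently and leave everything else where it stands.

Things in the scene. Friction and masses are not known exactly. Their poses are not given: they have to be found in the camera images.
- holder: Heavy fixed sloped tube holder on the right-hand bench: dark base plate 100 x 98 mm, two aluminium cheeks with black clamp screws, and between them a grey plastic block, its top 72 to 92 mm above the bench, with a 52 mm deep bore that leans 20 degrees toward the holder's own -x. Origin: centre of the underside, on the bench; z up, y from cheek to cheek.
- tube: Loose clear glass tube, 125 mm long, 0.18 kg, standing unclamped in the holder's bore with under 1 mm of play, leaning 20 degrees. Origin: centre of its outer bottom; z along its axis to the mouth. Outside 32 mm. Inside: straight 26 mm bore from the inner bottom at z = 6 mm to 90 mm, then a conical mouth widening evenly from 26 to 40 mm at the rim, z = 125 mm (outside 48 mm).
- pestle_grip (a point): Centre of the pestle's black round hand grip (22 mm across, 48 mm long). z along the pestle from foot to grip. Pestle: 188 mm, 0.12 kg; below the grip a 10 mm steel shaft 70 mm long, then the white head, 24 mm across, 70 mm long, a close fit in the tube's bore (1 mm all round). At the start it rests on the tube's inner bottom and this point is 170 mm up the tube's axis, 45 mm past the rim.
- pestle_foot (a point): Centre of the flat underside of the pestle's white head, 164 mm below the centre of the grip; z toward the grip. At the start it is 6 mm up the tube's axis and must travel 119 mm along the axis to leave the tube.
- stopper_head (a point): Centre of the flat head (upright disc 34 mm across, 14 mm thick along this y, the part to pinch) of the larger of two white tapered stoppers, 0.07 kg, on its narrow end. z up; narrow end 58 mm below, top 17 mm above. Cone 28 to 42 mm across in 35 mm, the slope of the tube's mouth. Home, its wide end is 5 mm proud of the rim, this point about 153 mm up the tube's axis; friction holds it.
- spare_stopper_head (a point): Centre of the flat head of the smaller stopper, of the same shape (head disc 28 mm in diameter, 12 mm thick, cone 20 to 31 mm, 62 mm tall in all, this point 47.5 mm above its narrow end). It is too small for this tube and is to be left standing.
- beaker: Loose empty clear glass beaker, 91 mm across the rim, 92 mm high, 80 mm inside diameter, floor 5 mm thick, 0.32 kg. Origin: centre of its underside on the bench; z up.
- dropper: Amber dropper bottle with a black bulb, 36 mm in diameter, 108 mm high, loose bystander. Origin: centre of its underside.
- jar: Square glass staining jar with a knobbed lid, 63 x 63 x 102 mm, loose bystander behind the holder. Origin: centre of its underside.
- forceps: Steel forceps 127 mm long, 9 mm high, loose bystander lying near the bench's front edge in front of the holder. Origin: centre of its underside; y along it.

How it is judged (in metres and radians):
On the way, in this order (a step that is already met when the one before it is completed fails the run):
1. the pestle has been drawn out of the tube, its foot past the rim (z of pestle_foot in the frame of tube above 0.126 m), for 0.1 s.
2. the pestle stands head-down in the beaker, let go (z of pestle_foot in the frame of beaker below 0.025 m and x of pestle_foot in the frame of beaker between -0.036 and 0.036 m and y of pestle_foot in the frame of beaker between -0.036 and 0.036 m and contact force between the fingers and pestle below 0.2 N), for 0.3 s.
At the end, for the whole second after the job is handed in: The larger stopper sits home in the mouth (within 4.5 mm along the axis, 4 mm across, 0.07 rad); the tube is in its holder, bottom within 8 mm; the pestle is head-down in the upright beaker, foot within 36 mm of its axis and 25 mm of its underside; all released and still (z of stopper_head in the frame of tube between 0.149 and 0.158 m and x of stopper_head in the frame of tube between -0.004 and 0.004 m and y of stopper_head in the frame of tube between -0.004 and 0.004 m and angle between the z axis of stopper_head and the z axis of tube, either way round below 0.07 rad and z of pestle_foot in the frame of beaker below 0.025 m and x of pestle_foot in the frame of beaker between -0.036 and 0.036 m and y of pestle_foot in the frame of beaker between -0.036 and 0.036 m and distance of tube from where it was at the start of the episode below 0.008 m and angle between beaker's own z axis and vertical below 0.05 rad and linear speed of each of pestle, stopper below 0.02 m/s and contact force between the fingers and anything else below 0.2 N); the robot touches nothing.
It fails at once if the tube is lifted or dragged in its holder by more than 12 mm (distance of tube from where it was at the start of the episode above 0.012 m).
It fails at once if the pestle is cocked in the tube (over 0.04 rad out of line with 20 mm or more of it still in the straight bore) or wrenched against the glass (over 25 N) ((z of pestle_foot in the frame of tube below 0.07 m and distance between pestle_foot and tube below 0.072 m and angle between the z axis of pestle_grip and the z axis of tube, either way round above 0.04 rad) or contact force between pestle and tube above 25 N).
It fails at once if the stopper is rammed into the tube (over 45 N), or the pestle dropped into or struck against the beaker (over 40 N) (contact force between stopper and tube above 45 N or contact force between pestle and beaker above 40 N).
It fails at once if the beaker is pushed more than 40 mm or tipped (distance of beaker from where it was at the start of the episode above 0.04 m or angle between beaker's own z axis and vertical above 0.3 rad).
It fails at once if the smaller stopper or a bystander is moved more than 30 mm or knocked over (distance of any of spare_stopper_head, dropper, jar, forceps from where it was at the start of the episode above 0.03 m or angle between any of dropper, jar's own z axis and vertical above 0.5 rad).
It also fails if it takes over 67 s, if anything falls off the work surface, if the arm or the gripper's body presses on something with over 40 N, if the wrist force passes 120 N, or if a joint passes its speed limit or range.

ROBOT

A 6-joint arm with a two-finger parallel gripper is mounted at the origin on a cart in front of the work surface, level with it; the furniture and walls round the work are solid. World frame = base frame: x ahead of the robot, y to its left, z up, the work surface at z = 0. Lengths are in m, angles in degrees, forces in N, time in s.
With the tool pointing down it reaches from about 0.25 to 0.725 m from the base axis. Payload 9.7 kg.
Tool frame: the origin (TCP) lies midway between the tips of the shut fingers; the grasp point (between the pads) lies 19 mm behind it; x points along the fingers, y is the direction in which the jaws open and shut, and the axes are right-handed (so a half turn about x gives the same grasp; the last joint's range is limited). The gripper opens to 85 mm and grips with 20 to 120 N. Pads are 22 mm wide; open, the fingers measure 114 mm over their backs; the gripper's body (76 mm by 85 mm) begins 54 mm behind the grasp point. The pads swing forward as they close: fully open they stand 13 mm farther back than shut.
Start: joints at [75, 4.979, 10.078, 95.1, 0, 90], TCP at [0.142, 0.531, 0.205] pointing down, gripper open.
Joint ranges: [-179.16, 179.16], [-48.56, 103.87], [-65.8, 70.77], [-126.05, 130.52], [-82.76, 87.17], [-180, 180]. Speed limits (degrees/s): [127.2, 127.2, 147.25, 180, 180, 180].

INTERFACE

Orientations are given as [roll, pitch, yaw] about the fixed x, y, z axes, in that order (R = Rz(yaw) Ry(pitch) Rx(roll)).
In Python, from workcell import bot, cams gives the robot as it stands.
- The arm moves only by the tool apply_moves, never from a script. Its argument "commands" is a list of rows, each a list of 5 numbers: the shift along the tool's x, y, z in m, then the turn about the tool's x in rad, then the opening, from -1 (shut) to 1 (fully open). In form: [[tx, ty, tz, roll, hand], ...]. A call has 1 to 12 rows; each row is the pose to reach, as a shift and turn from the pose measured when the call began, along the tool's axes at that moment; what a row does not reach only later rows make up. A row lasts 1/10 s, in which the tool goes at most 50 mm and 8.59 degrees, less where a joint would pass 70% of its speed; a pose out of reach is approached as far as the arm can. A call with a gripper value outside its range is refused whole. The fingers move at their own pace and stop on an object; "newtons" is the grip in N (left out, the last holds). Time passes only in rows, so rows that repeat a pose let the fingers close. It gives the time, the measured TCP pose, the force and the opening at its end, in the units of the state.
- bot.get_obs(): the state, without advancing time (a new reading comes with each control period).
- cams.camera(name): name is "side" or "top"; returns a dict with "frame" (400x640x3 uint8, blue, green, red), "depth" (400x640 float32, m along the optical axis (not along the pixel's ray), 0 where there is no reading), "camera_matrix" (3x3 intrinsics, pixels), "R" (3x3) and "t" (3): a world point X has camera coordinates R X + t. Camera axes: x right, y down, z forward; pixel columns grow to the right and rows downward; lengths in m; the calibration is good to about 2 mm. A picture is of the moment at which its call begins.
- bot.job_done(): hands the job in, once; it reports no verdict.
Trained networks look in the newest picture that a camera, given by its name, has taken for a name from the list of things; names that differ only in an ending like _2 or _b are one class to them, and where a whole thing is asked for, a point or a joint stands for the part that bears it (a point fixed in the world has none). Each returns a list of dicts, best first, with "confidence" (0 to 1); they miss things now and then, are a little off and sometimes report something else, mostly with a low value. They report only what shows in the picture. A call takes as long as a camera call.
- cams.spot_in(name, camera): "rect" ([left, top, right, bottom] in pixels, round what is visible of it).
The state is a dict: "time": time; "q": joint angles; "qd": joint speeds; "joint_efforts": joint torques, N m; "ee_pos": TCP position; "tcp_rot": TCP orientation; "wrist_force": force on the tool from outside, world axes, zero at the start; "torque": the same for the moment, N m; "opening": finger opening in m.
Only numpy, scipy, OpenCV 4.12 (cv2) and the standard library are available. Lean on these libraries where they do the work, as an engineer would, in place of code of your own. Each camera call takes 0.05 s, during which the arm holds its last target. There are 200 camera calls.

## Working session

There is one attempt and no reset: what is moved stays moved. The work goes in short steps, Python scripts to look and compute and a tool call to move; the robot and the scene stay as the last step left them, time stands still between calls to the robot, and variables do not carry over. Pictures are saved under pics/ and viewed, about 8 in all and at most 12, crops included, and the job is handed in when it is done.

Besides the shell and the picture viewer there is one more tool, called after "Emit:" in YAML: its name, and indented under it one key for each argument. apply_moves: Moves the arm, as the interface text tells. Its arguments: {"type":"object","properties":{"commands":{"type":"array"},"newtons":{"type":"number"}},"required":["commands"]}

```bash
ls; mkdir -p pics
python3 - <<'E'
from workcell import bot, cams
import cv2, numpy as np
print(bot.get_obs())
for n in ("side","top"):
    c=cams.camera(n); cv2.imwrite(f"pics/{n}0.png",c["frame"]); np.savez(f"pics/{n}0.npz",**c)
    print(n,c["camera_matrix"].tolist(),c["R"].round(4).tolist(),c["t"].round(4).tolist())
    for k in ["holder","tube","pestle_grip","pestle_foot","stopper_head","spare_stopper_head","beaker","dropper","jar","forceps"]:
        print(k,[(np.round(d["rect"]).tolist(),round(d["confidence"],2)) for d in cams.spot_in(k,n)[:2]])
E
```

```text
pics
{'time': 0.0, 'q': array([7.49999578e+01, 5.01034080e+00, 1.00341693e+01, 9.50987096e+01,
       1.34665130e-03, 8.99993324e+01]), 'qd': array([-0.03468709, -0.08447044, -0.02680046, -0.0618864 , -0.00525772,
        0.03356379]), 'joint_efforts': array([-1.00628830e-05, -5.20389104e+01,  4.64800751e+01,  1.63810397e-02,
       -2.39197522e-05, -1.34455732e-06]), 'ee_pos': array([0.14227645, 0.53100964, 0.20418782]), 'tcp_rot': array([ -91.03095633,   89.92510686, -106.03033175]), 'wrist_force': array([0.49103515, 0.69901475, 0.99510052]), 'torque': array([ 0.05826947,  0.00690773, -0.01228089]), 'opening': 0.08584032347942996}
side [[435.87104493320527, 0.0, 314.9007209546416], [0.0, 435.87104493320527, 201.74652027025886], [0.0, 0.0, 1.0]] [[0.9818, -0.1896, 0.0092], [-0.1143, -0.6291, -0.7688], [0.1516, 0.7538, -0.6394]] [-0.594, 0.0362, 1.0512]
holder [([291.0, 226.0, 352.0, 288.0], 0.81)]
tube [([297.0, 210.0, 327.0, 250.0], 0.73)]
pestle_grip [([289.0, 192.0, 313.0, 225.0], 0.63)]
pestle_foot [([239.0, 160.0, 255.0, 184.0], 0.58), ([288.0, 190.0, 311.0, 228.0], 0.55)]
stop
[... 337 characters left out ...]
650469690636, 0.0, 322.5461541232945], [0.0, 437.3650469690636, 195.38483463142606], [0.0, 0.0, 1.0]] [[0.0098, -0.9999, 0.0049], [-0.9975, -0.0101, -0.0694], [0.0694, -0.0042, -0.9976]] [-0.2094, 0.5598, 1.0542]
holder [([329.0, 172.0, 374.0, 216.0], 0.93)]
tube [([346.0, 186.0, 368.0, 212.0], 0.8)]
pestle_grip [([349.0, 194.0, 369.0, 223.0], 0.66)]
pestle_foot [([354.0, 199.0, 366.0, 221.0], 0.53)]
stopper_head [([205.0, 234.0, 226.0, 255.0], 0.72), ([331.0, 172.0, 374.0, 216.0], 0.54)]
spare_stopper_head []
beaker [([398.0, 178.0, 444.0, 216.0], 0.82)]
dropper [([212.0, 187.0, 232.0, 202.0], 0.81)]
jar [([310.0, 112.0, 344.0, 144.0], 0.88), ([327.0, 171.0, 374.0, 216.0], 0.44)]
forceps []
```

View pics/side0.png

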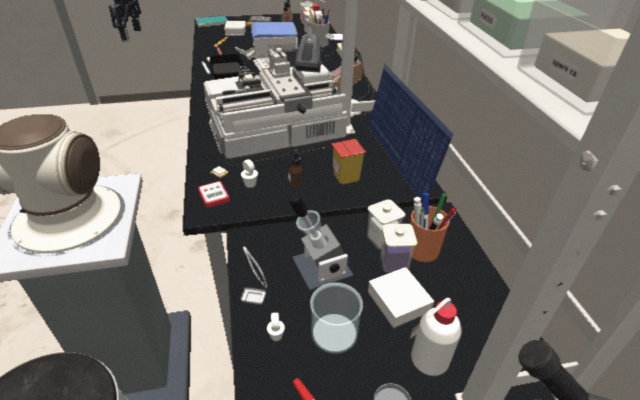

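View pics/top0.png

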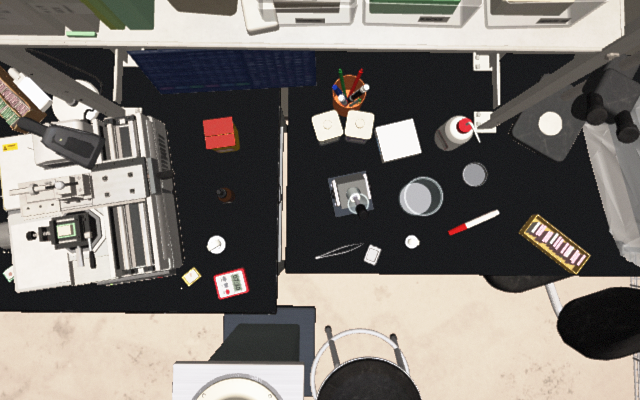

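```bash
cat > h.py <<'E'
import numpy as np, cv2
def load(n): return dict(np.load(f"pics/{n}.npz"))
def cloud(c):
    K=c["camera_matrix"]; d=c["depth"]; v,u=np.indices(d.shape)
    p=np.stack([(u-K[0,2])/K[0,0]*d,(v-K[1,2])/K[1,1]*d,d],-1)
    return (p-c["t"])@c["R"]
def ray(c,u,v):
    K=c["camera_matrix"]; r=c["R"].T@np.array([(u-K[0,2])/K[0,0],(v-K[1,2])/K[1,1],1]); return -c["R"].T@c["t"], r
def atz(c,u,v,z):
    o,r=ray(c,u,v); return o+r*(z-o[2])/r[2]
def tri(c1,p1,c2,p2):
    o1,r1=ray(c1,*p1);o2,r2=ray(c2,*p2)
    s=np.linalg.lstsq(np.stack([r1,-r2],1),o2-o1,rcond=None)[0]
    a=o1+r1*s[0];b=o2+r2*s[1]; return (a+b)/2,np.linalg.norm(a-b)
E
python3 - <<'E'
from h import *
s=load("side0");t=load("top0")
print("cams",ray(s,0,0)[0],ray(t,0,0)[0])
ps=cloud(s);pt=cloud(t)
np.set_printoptions(precision=3,suppress=True)
def box(p,c,r,zmin): 
    l,tp,ri,b=r; q=p[tp:b,l:ri].reshape(-1,3); q=q[(q[:,2]>zmin)&(q[:,2]<.3)]; return q
for nm,p,r,zm in [("stop t",pt,(205,234,228,256),.015),("stop s",ps,(240,158,260,188),.015),("spare t",pt,(404,234,420,250),.01),("spare s",ps,(265,310,287,341),.01),("beak t",pt,(398,176,444,218),.07),("beak s",ps,(308,282,365,350),.07),("jar t",pt,(310,110,344,144),.05),("drop t",pt,(214,185,234,203),.05),
 ("grip s",ps,(288,192,308,220),.1),("grip t",pt,(345,185,375,225),.15),("hold t",pt,(328,170,375,217),.04)]:
    q=box(p,None,r,zm); print(nm,len(q),q.min(0),q.mean(0),q.max(0)) if len(q) else print(nm,0)
a=s["frame"][185:300,280:380]; b=t["frame"][165:225,320:380]
cv2.imwrite("pics/c0.png",np.hstack([cv2.resize(a,(500,575),interpolation=2)[:575,:400],cv2.resize(b,(400,400),interpolation=2)[:, :400] if 0 else cv2.copyMakeBorder(cv2.resize(b,(400,400),interpolation=2),0,175,0,0,0)]))
E
```

```text
cams [ 0.42796078 -0.88223769  0.70544618] [ 0.48721847 -0.19935112  1.09153711]
stop t 242 [0.422 0.031 0.03 ] [0.441 0.048 0.049] [0.46  0.071 0.077]
stop s 318 [0.419 0.031 0.015] [0.438 0.056 0.042] [0.471 0.15  0.076]
spare t 130 [ 0.438 -0.432  0.022] [ 0.452 -0.417  0.041] [ 0.465 -0.405  0.065]
spare s 296 [ 0.436 -0.433  0.011] [ 0.45  -0.424  0.038] [ 0.465 -0.406  0.064]
beak t 362 [ 0.514 -0.479  0.07 ] [ 0.56  -0.441  0.087] [ 0.602 -0.39   0.095]
beak s 989 [ 0.512 -0.478  0.07 ] [ 0.558 -0.43   0.084] [ 0.602 -0.387  0.095]
jar t 743 [ 0.684 -0.251  0.05 ] [ 0.72  -0.213  0.086] [ 0.767 -0.177  0.105]
drop t 118 [0.546 0.019 0.05 ] [0.559 0.029 0.076] [0.575 0.042 0.107]
grip s 312 [ 0.501 -0.295  0.139] [ 0.517 -0.286  0.192] [ 0.539 -0.256  0.219]
grip t 209 [ 0.502 -0.299  0.15 ] [ 0.526 -0.281  0.191] [ 0.558 -0.256  0.218]
hold t 1278 [ 0.508 -0.32   0.04 ] [ 0.562 -0.271  0.102] [ 0.613 -0.224  0.218]
```

View pics/c0.png

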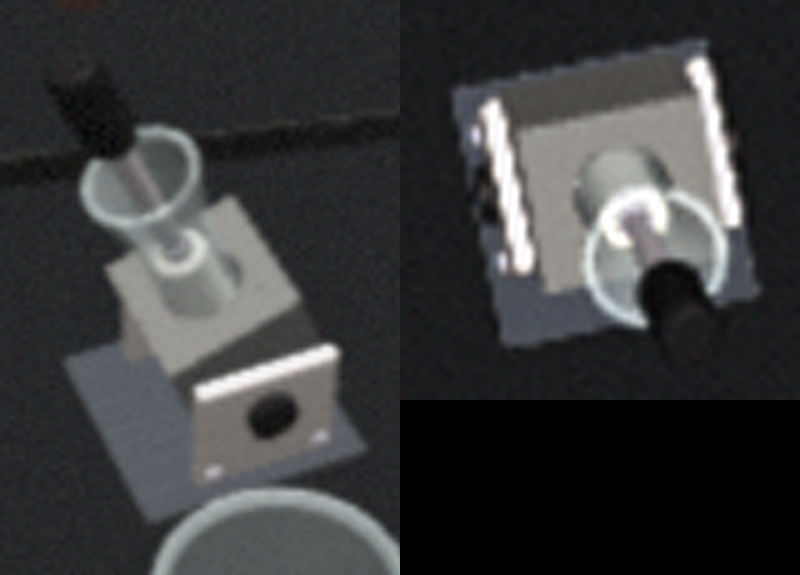

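Run:
```python
from h import *
from scipy.optimize import least_squares as LS
np.set_printoptions(precision=4,suppress=True)
s=load("side0");t=load("top0")
# plate yaw
f=t["frame"].astype(int); p=cloud(t)
hs=p[165:225,320:380].reshape(-1,3); m=(hs[:,2]>.003)&(hs[:,2]<.02); 
r=cv2.minAreaRect((hs[m][:,:2]*1000).astype(np.float32)); print("plate",m.sum(),r)
G={}
for n,c,b in [("side",s,(192,228,286,314)),("top",t,(195,225,345,375))]:
    q=cloud(c)[b[0]:b[1],b[2]:b[3]].reshape(-1,3); g=c["frame"][b[0]:b[1],b[2]:b[3]].reshape(-1,3).max(1)
    k=(q[:,2]>.155)&(q[:,2]<.23)&(g<60); G[n]=q[k]
for n in ["side","top","both"]:
    q=G[n] if n!="both" else np.vstack([G["side"],G["top"]])
    def res(x,psi=None):
        ps=x[2] if psi is None else psi
        d=np.array([-np.sin(.349)*np.cos(ps),-np.sin(.349)*np.sin(ps),np.cos(.349)])
        w=q-np.array([x[0],x[1],.19]); w=w-np.outer(w@d,d); return np.linalg.norm(w,axis=1)-.011
    for psi in (None,np.radians(11.5)):
        o=LS(lambda x:res(x,psi),[.52,-.285,.2],loss="soft_l1",f_scale=.001); print(n,len(q),o.x[:2],np.degrees(o.x[2]),np.abs(o.fun).mean())
    ps=np.radians(11.5);d=np.array([-np.sin(.349)*np.cos(ps),-np.sin(.349)*np.sin(ps),np.cos(.349)])
    a=(q-np.array([*o.x[:2],.19]))@d; print(" axial extent",np.percentile(a,[0,2,5,95,98,100]))
```

```text
plate 382 ((566.3298950195312, -271.10772705078125), (146.34854125976562, 144.02345275878906), 2.006331443786621)
side 269 [ 0.5172 -0.2805] 10.776396842430511 0.0015875473747843562
side 269 [ 0.5172 -0.2805] 11.459155902616466 0.001587442042938062
 axial extent [-0.0208 -0.0173 -0.0155  0.0265  0.0271  0.0287]
top 145 [ 0.5175 -0.2837] 16.34950452693373 0.0023293038673718246
top 145 [ 0.5175 -0.2837] 11.459155902616466 0.0023361061543738337
 axial extent [-0.0151 -0.0133 -0.0122  0.0255  0.0258  0.0272]
both 414 [ 0.517  -0.2809] 10.718710118822171 0.0020085577464487065
both 414 [ 0.517  -0.2809] 11.459155902616466 0.0020082966416702787
 axial extent [-0.0208 -0.0171 -0.0139  0.0262  0.0266  0.0286]
```

```bash
cat >> h.py <<'E'
from scipy.spatial.transform import Rotation as Ro
def Rt(o): return Ro.from_euler("xyz",o["tcp_rot"],degrees=True).as_matrix()
def plan(o,tgt,yaw=None):
    "tool-axis shift to tgt TCP and roll (rad) to bring tool y to +-yaw deg"
    R=Rt(o); sh=R.T@(np.array(tgt)-o["ee_pos"]); out=[sh.round(4)]
    if yaw is not None:
        a=np.radians(yaw); w=R.T@np.array([np.cos(a),np.sin(a),0])
        r=np.arctan2(w[2],w[1]); r=(r+np.pi/2)%np.pi-np.pi/2; out.append(round(r,4))
    return out
E
python3 - <<'E'
from h import *
from workcell import bot
np.set_printoptions(precision=3,suppress=True)
p=np.vstack([cloud(load("top0")).reshape(-1,3),cloud(load("side0")).reshape(-1,3)])
for x0 in (.15,.25,.3,.35,.4):
  print(x0,[round(p[(p[:,0]>x0)&(p[:,0]<x0+.05)&(p[:,1]>y)&(p[:,1]<y+.1)][:,2].max(initial=-1),3) for y in (-.1,0,.1,.2,.3,.4,.5,.6)])
o=bot.get_obs();print(Rt(o)); 
for g in [(.142,.531,.36),(.30,-.05,.36),(.515,-.282,.36)]: print(plan(o,g,101.5))
E
```

```text
0.15 [np.float64(0.001), np.float64(0.003), np.float64(0.0), np.float64(-0.73), np.float64(-0.729), np.float64(0.325), np.float64(0.345), np.float64(0.302)]
0.25 [np.float64(0.008), np.float64(0.006), np.float64(0.005), np.float64(0.004), np.float64(0.006), np.float64(0.004), np.float64(0.004), np.float64(0.005)]
0.3 [np.float64(0.02), np.float64(0.021), np.float64(0.014), np.float64(0.089), np.float64(0.125), np.float64(0.116), np.float64(0.007), np.float64(0.067)]
0.35 [np.float64(0.021), np.float64(0.021), np.float64(0.167), np.float64(0.169), np.float64(0.143), np.float64(0.117), np.float64(0.017), np.float64(0.074)]
0.4 [np.float64(0.007), np.float64(0.077), np.float64(0.169), np.float64(0.169), np.float64(0.176), np.float64(0.118), np.float64(0.096), np.float64(0.074)]
[[ 0.     0.259  0.966]
 [ 0.     0.966 -0.259]
 [-1.     0.     0.   ]]
[array([-0.155, -0.   , -0.   ]), np.float64(-0.4625)]
[array([-0.155, -0.521,  0.303]), np.float64(-0.4625)]
[array([-0.155, -0.689,  0.57 ]), np.float64(-0.4625)]
```

Emit:
apply_moves:
  commands:
    - [-0.05,0,0,0,1]
    - [-0.1,-0.04,0.02,0,1]
    - [-0.13,-0.08,0.05,0,1]
    - [-0.13,-0.13,0.07,-0.1,1]
    - [-0.13,-0.175,0.1,-0.2,1]
    - [-0.13,-0.22,0.12,-0.3,1]
    - [-0.13,-0.265,0.145,-0.4,1]
    - [-0.13,-0.31,0.17,-0.4625,1]
    - [-0.13,-0.355,0.195,-0.4625,1]
    - [-0.13,-0.4,0.22,-0.4625,1]
    - [-0.13,-0.44,0.245,-0.4625,1]
    - [-0.13,-0.48,0.27,-0.4625,1]
  newtons: 20

```text
time: 2.3
ee_pos: [0.2661, 0.0427, 0.3352]
tcp_rot: [-1.9, 89.9, 9.6]
wrist_force: [2.5, 0.9, -0.1]
opening: 0.0856
```

Run:
```python
from h import *
from workcell import bot
o=bot.get_obs();print(o["ee_pos"],Rt(o).round(3).tolist(),plan(o,(.513,-.282,.30),101.5))
```

```text
[0.26609971 0.04273576 0.33524761] [[0.002, -0.2, 0.98], [0.0, 0.98, 0.2], [-1.0, -0.0, 0.002]] [array([ 0.0356, -0.3675,  0.1771]), np.float64(0.0002)]
```

Emit:
apply_moves:
  commands:
    - [0,-0.045,0.025,0,1]
    - [0,-0.09,0.045,0,1]
    - [0,-0.135,0.07,0,1]
    - [0.01,-0.18,0.09,0,1]
    - [0.015,-0.225,0.11,0,1]
    - [0.02,-0.27,0.135,0,1]
    - [0.025,-0.315,0.155,0,1]
    - [0.03,-0.355,0.17,0,1]
    - [0.0356,-0.3675,0.1771,0,1]
    - [0.0356,-0.3675,0.1771,0,1]
    - [0.0356,-0.3675,0.1771,0,1]

```text
time: 3.4
ee_pos: [0.5127, -0.2817, 0.2999]
tcp_rot: [25.0, 89.9, 36.5]
wrist_force: [0.0, -0.4, 0.5]
opening: 0.0856
```

Run:
```python
from h import *
from workcell import bot,cams
o=bot.get_obs();print(o["time"],o["ee_pos"],plan(o,(.515,-.282,.178),101.5))
c=cams.camera("side"); np.savez("pics/side1.npz",**c); cv2.imwrite("pics/s1.png",cv2.resize(c["frame"][120:300,220:420],(800,720)[0:2],interpolation=2)[:600])
```

```text
3.4 [ 0.51270373 -0.28173113  0.29993103] [array([ 0.1219, -0.0008,  0.002 ]), np.float64(-0.0)]
```

View pics/s1.png

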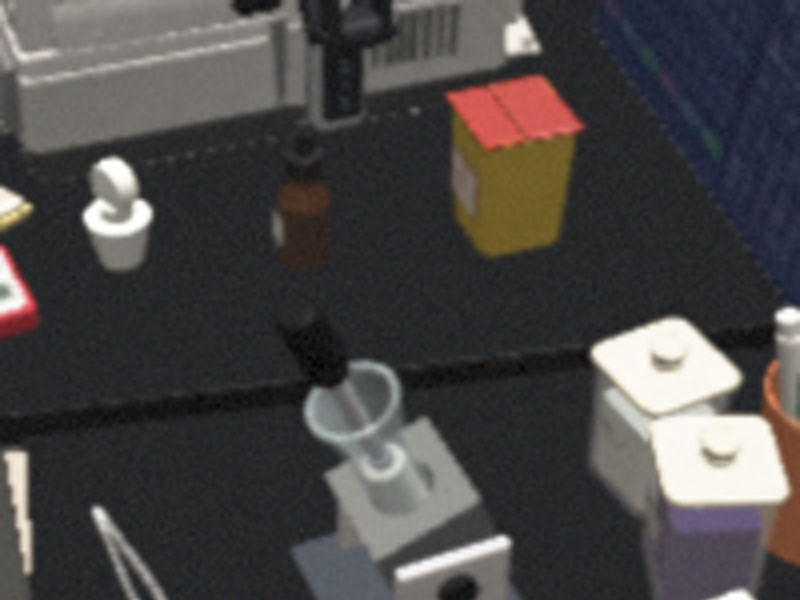

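Emit:
apply_moves:
  commands:
    - [0.03,-0.001,0.002,0,1]
    - [0.06,-0.001,0.002,0,1]
    - [0.09,-0.001,0.002,0,1]
    - [0.11,-0.001,0.002,0,1]
    - [0.122,-0.001,0.002,0,1]
    - [0.122,-0.001,0.002,0,1]
    - [0.122,-0.001,0.002,0,-0.2]
    - [0.122,-0.001,0.002,0,-0.2]
    - [0.122,-0.001,0.002,0,-0.2]

```text
time: 4.35
ee_pos: [0.5155, -0.2821, 0.1799]
tcp_rot: [-22.1, 89.8, -10.6]
wrist_force: [0.4, 0.0, 0.6]
opening: 0.044
```

Run:
```python
from h import *
from workcell import bot,cams
np.set_printoptions(precision=4,suppress=True)
o=bot.get_obs();print(o["ee_pos"],o["opening"],o["wrist_force"],o["torque"])
c=cams.camera("side"); np.savez("pics/side2.npz",**c); d=cams.camera("top"); np.savez("pics/top2.npz",**d)
cv2.imwrite("pics/s2.png",np.hstack([cv2.resize(c["frame"][130:250,260:340],(400,600),interpolation=2),cv2.resize(d["frame"][160:250,320:380],(400,600),interpolation=2)]))
```

```text
[ 0.5155 -0.2821  0.1799] 0.04401544087015799 [0.3646 0.0098 0.5797] [ 0.0116  0.0473 -0.0262]
```

View pics/s2.png

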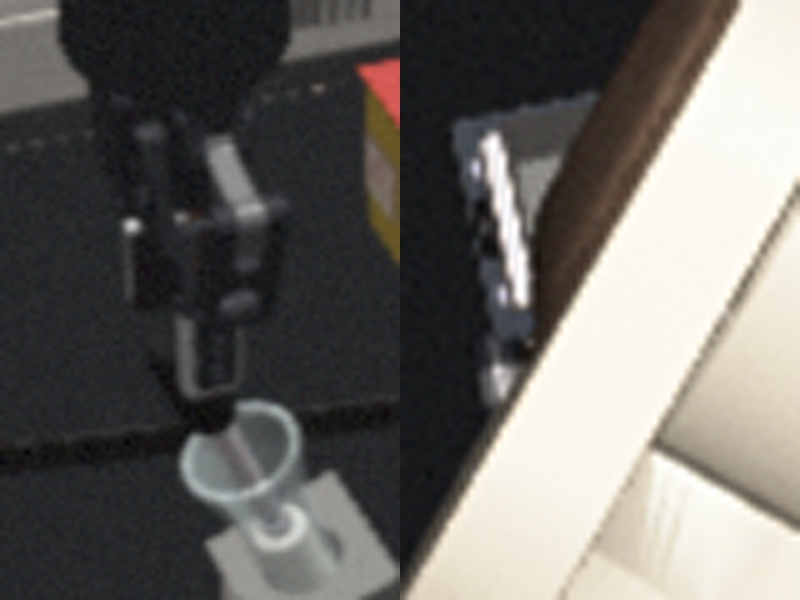

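Emit:
apply_moves:
  commands:
    - [0,0,0,0,-0.4]
    - [0,0,0,0,-0.45]
    - [0,0,0,0,-0.48]
    - [0,0,0,0,-0.5]
    - [0,0,0,0,-0.5]

```text
time: 4.95
ee_pos: [0.5153, -0.2821, 0.1794]
tcp_rot: [-17.6, 89.8, -6.1]
wrist_force: [-1.0, 1.0, 0.3]
opening: 0.0216
```

Emit:
apply_moves:
  commands:
    - [0,0,0,0,-0.55]
    - [0,0,0,0,-0.65]
    - [0,0,0,0,-0.8]
    - [0,0,0,0,-0.8]
  newtons: 40

```text
time: 5.35
ee_pos: [0.5153, -0.2821, 0.1795]
tcp_rot: [-18.8, 89.8, -7.2]
wrist_force: [-1.0, -0.0, 2.5]
opening: 0.0199
```

Run:
```python
from h import *
from workcell import bot
np.set_printoptions(precision=4,suppress=True)
o=bot.get_obs();print(o["ee_pos"],o["opening"],o["wrist_force"],o["torque"])
R=Rt(o); print(R.round(4).tolist())
a=np.radians(11.5);t=np.radians(20);d=np.array([-np.sin(t)*np.cos(a),-np.sin(t)*np.sin(a),np.cos(t)])
for L in (.01,.13): print(L,R.T@d*L)
```

```text
[ 0.5153 -0.2821  0.1795] 0.019894585042149217 [-1.0226 -0.0408  2.4508] [-0.0686  0.1645 -0.015 ]
[[0.0031, -0.1998, 0.9798], [-0.0004, 0.9798, 0.1998], [-1.0, -0.001, 0.003]]
0.01 [-0.0094 -0.     -0.0034]
0.13 [-0.1223 -0.0001 -0.0441]
```

Emit:
apply_moves:
  commands:
    - [-0.0038,0,-0.0014,0,-0.8]
    - [-0.0075,0,-0.0027,0,-0.8]
    - [-0.0113,0,-0.0041,0,-0.8]
    - [-0.015,0,-0.0055,0,-0.8]
    - [-0.0188,0,-0.0068,0,-0.8]
    - [-0.0188,0,-0.0068,0,-0.8]

```text
time: 5.95
ee_pos: [0.5086, -0.2836, 0.1991]
tcp_rot: [-24.8, 89.8, -13.3]
wrist_force: [0.5, 0.4, -0.9]
opening: 0.0197
```

```bash
cat > look.py <<'E'
import sys
from h import *
from workcell import bot,cams
np.set_printoptions(precision=4,suppress=True)
o=bot.get_obs();print(o["time"],o["ee_pos"],o["opening"],o["wrist_force"],o["torque"])
if len(sys.argv)>1:
    c=cams.camera("side"); np.savez(f"pics/side{sys.argv[1]}.npz",**c)
    x0,y0,x1,y1=map(int,sys.argv[2:6]); k=min(800/(x1-x0),600/(y1-y0))
    cv2.imwrite(f"pics/s{sys.argv[1]}.png",cv2.resize(c["frame"][y0:y1,x0:x1],None,fx=k,fy=k,interpolation=2))
E
python3 look.py
```

```text
5.95 [ 0.5086 -0.2836  0.1991] 0.019737481519244288 [ 0.4905  0.3608 -0.9143] [-0.0229 -0.0551  0.0184]
```

Emit:
apply_moves:
  commands:
    - [-0.0047,0,-0.0017,0,-0.8]
    - [-0.0094,0,-0.0034,0,-0.8]
    - [-0.0141,0,-0.0051,0,-0.8]
    - [-0.0188,0,-0.0068,0,-0.8]
    - [-0.0235,0,-0.0086,0,-0.8]
    - [-0.0282,0,-0.0103,0,-0.8]
    - [-0.0329,0,-0.012,0,-0.8]
    - [-0.0376,0,-0.0137,0,-0.8]
    - [-0.0376,0,-0.0137,0,-0.8]

```text
time: 6.85
ee_pos: [0.495, -0.2865, 0.2375]
tcp_rot: [-28.3, 89.7, -16.8]
wrist_force: [0.2, -0.0, 0.6]
opening: 0.0195
```

```bash
python3 look.py 3 240 80 400 290
```

```text
6.85 [ 0.495  -0.2865  0.2375] 0.019530479512919995 [ 0.2485 -0.0211  0.5791] [ 0.0015 -0.0089  0.04  ]
```

View pics/s3.png

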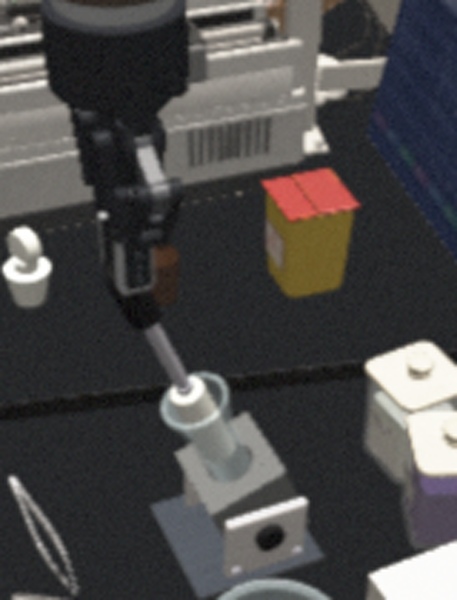

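Emit:
apply_moves:
  commands:
    - [-0.0075,0,-0.0027,0,-0.8]
    - [-0.015,0,-0.0055,0,-0.8]
    - [-0.0225,0,-0.0082,0,-0.8]
    - [-0.03,0,-0.011,0,-0.8]
    - [-0.0375,0,-0.0137,0,-0.8]
    - [-0.045,0,-0.0164,0,-0.8]
    - [-0.0525,0,-0.0191,0,-0.8]
    - [-0.06,0,-0.0218,0,-0.8]
    - [-0.0675,0,-0.0246,0,-0.8]
    - [-0.075,0,-0.0273,0,-0.8]
    - [-0.08,0,-0.029,0,-0.8]
    - [-0.08,0,-0.029,0,-0.8]

```text
time: 8.1
ee_pos: [0.4663, -0.2923, 0.3178]
tcp_rot: [-30.4, 89.7, -18.9]
wrist_force: [0.2, 0.3, -1.7]
opening: 0.0195
```

```bash
python3 look.py 4 240 50 400 290
python3 - <<'E'
from h import *
np.set_printoptions(precision=4,suppress=True)
s=load("side0");t=load("top0")
# beaker axis: fit circle to rim cloud points
for n,c,b in (("top",t,(172,222,394,448)),("side",s,(280,352,305,367))):
    q=cloud(c)[b[0]:b[1],b[2]:b[3]].reshape(-1,3); q=q[(q[:,2]>.085)&(q[:,2]<.1)]
    (x,y),r=cv2.minEnclosingCircle((q[:,:2]*1000).astype(np.float32)); print(n,len(q),x,y,r)
E
```

```text
8.1 [ 0.4663 -0.2923  0.3178] 0.019519934491610342 [ 0.2131  0.3176 -1.6702] [-0.0565  0.0307 -0.0398]
top 269 557.9839477539062 -434.4831848144531 45.31104278564453
side 504 556.12255859375 -432.23529052734375 45.906394958496094
```

View pics/s4.png

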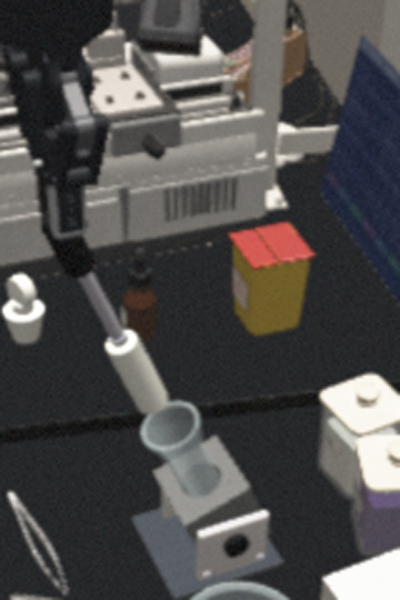

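Run:
```python
from h import *
from workcell import bot
o=bot.get_obs();print(plan(o,(.501,-.4445,.325),101.5),plan(o,(.501,-.4445,.18),101.5))
```

```text
[array([-0.0074, -0.1561,  0.0036]), np.float64(0.0001)] [array([ 0.1376, -0.1557,  0.0029]), np.float64(0.0001)]
```

Emit:
apply_moves:
  commands:
    - [-0.007,0,0,0,-0.8]
    - [-0.007,-0.02,0,0,-0.8]
    - [-0.007,-0.05,0.001,0,-0.8]
    - [-0.007,-0.08,0.002,0,-0.8]
    - [-0.007,-0.11,0.003,0,-0.8]
    - [-0.007,-0.135,0.003,0,-0.8]
    - [-0.007,-0.15,0.0035,0,-0.8]
    - [-0.007,-0.156,0.0035,0,-0.8]
    - [-0.007,-0.156,0.0035,0,-0.8]
    - [-0.007,-0.156,0.0035,0,-0.8]

```text
time: 9.15
ee_pos: [0.5009, -0.4438, 0.3248]
tcp_rot: [-26.1, 89.7, -14.5]
wrist_force: [0.4, -0.2, -1.3]
opening: 0.0198
```

```bash
python3 look.py 5 230 50 400 360
python3 - <<'E'
from h import *
from scipy.optimize import least_squares as LS
np.set_printoptions(precision=4,suppress=True)
from workcell import bot
o=bot.get_obs(); c=load("side5"); p=cloud(c); f=c["frame"]
T=o["ee_pos"]; g=T+[.056,.011,-.1415]
w=np.linalg.norm(p-(g+[-.0117,-.002,.033]),axis=-1); k=(w<.045)&(f.min(-1)>90); q=p[k]; print(len(q),q.min(0),q.max(0))
def res(x):
    d=np.array([x[2],x[3],1]);d/=np.linalg.norm(d); v=q-np.array([x[0],x[1],g[2]+.033]); v=v-np.outer(v@d,d); return np.linalg.norm(v,axis=1)-.012
r=LS(res,[g[0]-.012,g[1],-.357,-.07],loss="soft_l1",f_scale=.001); x=r.x
d=np.array([x[2],x[3],1]);d/=np.linalg.norm(d);a=(q-np.array([x[0],x[1],g[2]+.033]))@d
print("pred foot",g,"fit",x,"tilt",np.degrees(np.arccos(d[2])),"axial",np.percentile(a,[1,5,95,99]),"foot@1%",np.array([x[0],x[1],g[2]+.033])+d*np.percentile(a,1), np.abs(r.fun).mean())
E
```

```text
9.15 [ 0.5009 -0.4438  0.3248] 0.019769653364431754 [ 0.4126 -0.2475 -1.3155] [ 0.0169  0.0285 -0.0187]
538 [ 0.5239 -0.449   0.1811] [ 0.5667 -0.4267  0.2598]
pred foot [ 0.5569 -0.4326  0.1837] fit [ 0.5452 -0.4331 -0.3675 -0.0448] tilt 20.31423778143425 axial [-0.0331 -0.0288  0.0388  0.0431] foot@1% [ 0.5566 -0.4317  0.1856] 0.0012398907632875378
```

View pics/s5.png

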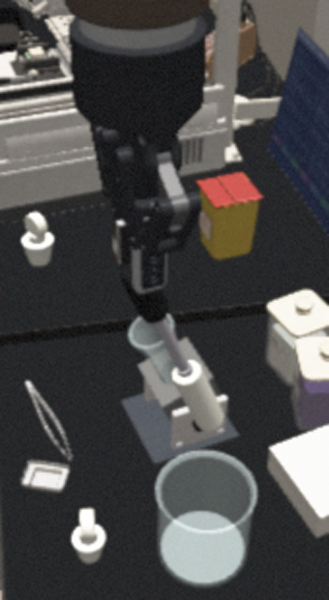

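Emit:
apply_moves:
  commands:
    - [0.02,0,0,0,-0.8]
    - [0.045,-0.001,0,0,-0.8]
    - [0.07,-0.001,0,0,-0.8]
    - [0.095,-0.001,0,0,-0.8]
    - [0.12,-0.001,0,0,-0.8]
    - [0.14,-0.001,0,0,-0.8]
    - [0.155,-0.001,0,0,-0.8]
    - [0.163,-0.001,0,0,-0.8]
    - [0.166,-0.001,0,0,-0.8]
    - [0.166,-0.001,0,0,-0.8]

```text
time: 10.2
ee_pos: [0.502, -0.4446, 0.1598]
tcp_rot: [-31.0, 89.6, -19.4]
wrist_force: [0.5, -0.7, -0.4]
opening: 0.0195
```

```bash
python3 look.py
```

```text
10.2 [ 0.502  -0.4446  0.1598] 0.019458926313365876 [ 0.5009 -0.6734 -0.4132] [-0.0168  0.1098 -0.0709]
```

Lower in small steps, watching the force.

Emit:
apply_moves:
  commands:
    - [0.002,0,0,0,-0.8]
    - [0.004,0,0,0,-0.8]
    - [0.005,0,0,0,-0.8]
    - [0.005,0,0,0,-0.8]

```text
time: 10.6
ee_pos: [0.502, -0.4446, 0.1547]
tcp_rot: [-30.9, 89.7, -19.3]
wrist_force: [0.4, 0.2, -1.3]
opening: 0.0193
```

Emit:
apply_moves:
  commands:
    - [0.001,0,0,0,-0.8]
    - [0.002,0,0,0,-0.8]
    - [0.002,0,0,0,-0.8]

```text
time: 10.9
ee_pos: [0.502, -0.4446, 0.1525]
tcp_rot: [-29.9, 89.7, -18.3]
wrist_force: [0.0, -0.3, -0.8]
opening: 0.0193
```

Emit:
apply_moves:
  commands:
    - [0.001,0,0,0,-0.8]
    - [0.002,0,0,0,-0.8]
    - [0.002,0,0,0,-0.8]

```text
time: 11.2
ee_pos: [0.502, -0.4447, 0.1509]
tcp_rot: [-33.0, 89.6, -21.4]
wrist_force: [-1.5, 0.5, 1.5]
opening: 0.0197
```

Emit:
apply_moves:
  commands:
    - [0.0005,0,0,0,-0.5]
    - [0.0005,0,0,0,-0.45]
    - [0.0005,0,0,0,-0.4]
    - [0.0005,0,0,0,-0.2]
    - [0.0005,0,0,0,0.1]
    - [0.0005,0,0,0,0.4]
    - [0.0005,0,0,0,0.4]
    - [0.0005,0,0,0,0.4]

```text
time: 12.0
ee_pos: [0.502, -0.4447, 0.1504]
tcp_rot: [-33.0, 89.6, -21.4]
wrist_force: [-0.4, -0.4, -0.2]
opening: 0.0595
```

```bash
python3 look.py 6 230 100 400 360
```

```text
12.0 [ 0.502  -0.4447  0.1504] 0.05950164045160447 [-0.4281 -0.4273 -0.201 ] [0.0231 0.0431 0.0509]
```

View pics/s6.png

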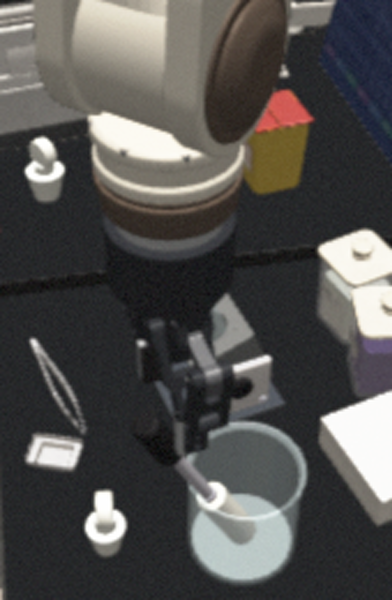

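Emit:
apply_moves:
  commands:
    - [-0.02,0,0,0,0.4]
    - [-0.05,0,0,0,0.4]
    - [-0.09,0,0,0,0.4]
    - [-0.13,0,0,0,0.7]
    - [-0.15,0.02,0,0,1]
    - [-0.15,0.06,0,0,1]
    - [-0.15,0.11,0,0,1]
    - [-0.15,0.16,0,0,1]
    - [-0.15,0.21,0,0,1]
    - [-0.15,0.26,-0.01,0,1]
    - [-0.15,0.31,-0.02,0,1]
    - [-0.15,0.36,-0.04,0,1]

```text
time: 13.25
ee_pos: [0.3921, -0.1028, 0.2987]
tcp_rot: [-30.4, 89.6, -18.9]
wrist_force: [0.1, 1.4, 0.5]
opening: 0.0857
```

Run:
```python
from h import *
from workcell import bot,cams
from scipy.optimize import least_squares as LS
np.set_printoptions(precision=4,suppress=True)
o=bot.get_obs();print(o["time"],o["ee_pos"])
s0=load("side0");t0=load("top0")
for n,c in (("s",s0),("t",t0)):
    p=cloud(c).reshape(-1,3); k=(np.hypot(p[:,0]-.441,p[:,1]-.049)<.03)&(p[:,2]>.047)&(p[:,2]<.085); q=p[k]
    m=q.mean(0); w,v=np.linalg.eigh(np.cov(q[:,:2].T)); print(n,len(q),m,"min",q.min(0),"max",q.max(0),"wide dir deg",np.degrees(np.arctan2(v[1,1],v[0,1])),w**.5)
    k=(np.hypot(p[:,0]-.441,p[:,1]-.049)<.04)&(p[:,2]>.005)&(p[:,2]<.038); q2=p[k]
    print("  cone min/max",q2.min(0),q2.max(0))
    def res(x): return np.hypot(q2[:,0]-x[0],q2[:,1]-x[1])-(.014+q2[:,2]*.2)
    r=LS(res,[.44,.05],loss="soft_l1",f_scale=.001); print("  cone axis",r.x,len(q2),np.abs(r.fun).mean())
c=cams.camera("side");np.savez("pics/side7.npz",**c)
d=cams.camera("top");np.savez("pics/top7.npz",**d)
cv2.imwrite("pics/s7.png",np.hstack([cv2.resize(c["frame"][180:360,230:380],(400,480),interpolation=2),cv2.resize(d["frame"][160:280,320:420+0],(400,480),interpolation=2)]))
z=lambda f,b:cv2.resize(f[b[1]:b[3],b[0]:b[2]],(300,300),interpolation=2)
cv2.imwrite("pics/st.png",np.hstack([z(s0["frame"],(230,150,270,190)),z(t0["frame"],(196,225,236,265))]))
```

```text
13.25 [ 0.3921 -0.1028  0.2987]
s 115 [0.4388 0.0473 0.0635] min [0.4249 0.0342 0.0471] max [0.4521 0.0645 0.0758] wide dir deg 134.89135580089535 [0.0042 0.0093]
  cone min/max [0.4191 0.0307 0.0051] [0.4584 0.065  0.038 ]
  cone axis [0.4389 0.0544] 165 0.0024320849124726354
t 99 [0.4409 0.0485 0.0689] min [0.428  0.0344 0.0487] max [0.454  0.0673 0.0773] wide dir deg 123.87144649103367 [0.0044 0.0092]
  cone min/max [0.4219 0.0313 0.0298] [0.4604 0.0708 0.0378]
  cone axis [0.4394 0.0547] 122 0.0034427185227109973
```

View pics/s7.png

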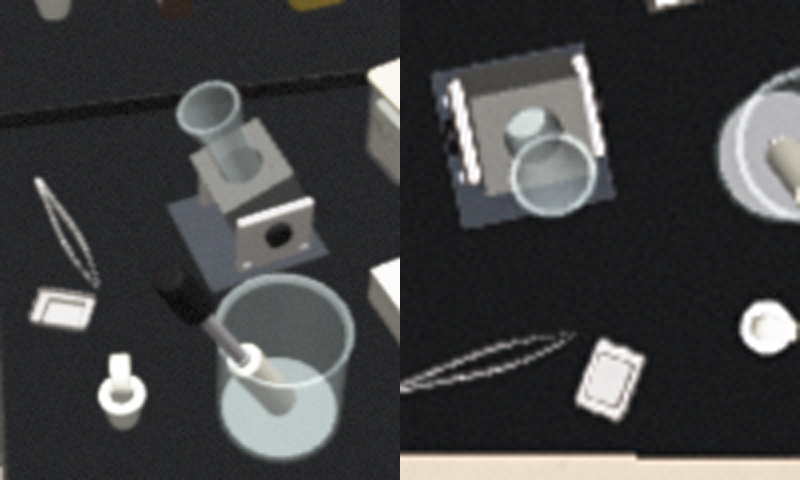

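View pics/st.png

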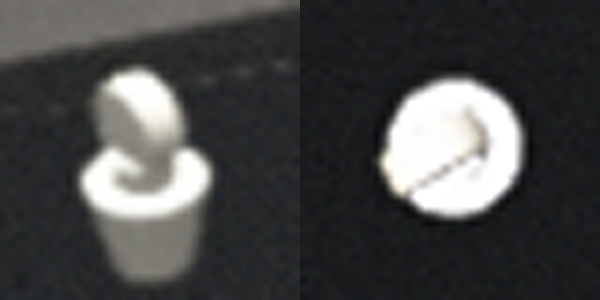

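Run:
```python
from h import *
from workcell import bot
from scipy.optimize import least_squares as LS
np.set_printoptions(precision=4,suppress=True)
o=bot.get_obs(); s0=load("side0");t0=load("top0");t=load("top7");s=load("side7")
print("stopper rim c top",atz(t0,216.7-.0,244.6,.035),"head side-ray",atz(s0,230+138/7.5,150+108/7.5,.058), "rim side", atz(s0,230+146/7.5,150+180/7.5,.035))
print("tube rim top",atz(t,358.25,203.5,.15), "rim side",tri(t,(358.25,203.5),s,(230+209*150/400,180+107*180/480)))
# rim ring cloud
a=np.radians(11.5);th=np.radians(20);d=np.array([-np.sin(th)*np.cos(a),-np.sin(th)*np.sin(a),np.cos(th)])
for n,c in (("s",s),("t",t)):
    p=cloud(c).reshape(-1,3); w=p-np.array([.5311,-.2789,.1497]); ax=w@d; rad=np.linalg.norm(w-np.outer(ax,d),axis=1)
    k=(rad<.032)&(abs(ax)<.03)&(p[:,2]>.1); print(n,k.sum(),"axial pct",np.percentile(ax[k],[50,90,95,99]))
    m=k&(abs(ax)<.006); q=w[m]; e1=np.array([np.cos(th)*np.cos(a),np.cos(th)*np.sin(a),np.sin(th)]); e2=np.cross(d,e1); P=np.c_[q@e1,q@e2]
    r=LS(lambda x:np.hypot(P[:,0]-x[0],P[:,1]-x[1])-.022,[0,0],loss="soft_l1",f_scale=.002); print("   ring",m.sum(),"across",r.x,"e2",e2,np.abs(r.fun).mean())
print(o["q"],plan(o,(.44,.051,.15),34))
```

```text
stopper rim c top [0.4398 0.049  0.035 ] head side-ray [0.441 0.06  0.058] rim side [0.4409 0.0493 0.035 ]
tube rim top [ 0.536  -0.2805  0.15  ] rim side (array([ 0.5364, -0.2804,  0.1516]), np.float64(0.0009019317870168181))
s 474 axial pct [-0.0096 -0.0005  0.      0.0012]
   ring 185 across [ 0.0041 -0.0004] e2 [-0.1994  0.9799 -0.    ] 0.00124925427875637
t 247 axial pct [-0.0059 -0.0007  0.0002  0.0012]
   ring 125 across [ 0.0051 -0.0016] e2 [-0.1994  0.9799 -0.    ] 0.0012103039703108731
[-14.5186 -11.8957   5.0025 106.3836  -0.0031 -26.2609] [array([0.1508, 0.1395, 0.0782]), np.float64(1.1823)]
```

Emit:
apply_moves:
  commands:
    - [0,0.02,0.01,0.14,1]
    - [0.02,0.05,0.03,0.28,1]
    - [0.04,0.08,0.05,0.42,1]
    - [0.06,0.11,0.065,0.56,1]
    - [0.08,0.135,0.078,0.7,1]
    - [0.1,0.138,0.078,0.84,1]
    - [0.12,0.138,0.078,0.98,1]
    - [0.135,0.138,0.078,1.12,1]
    - [0.15,0.138,0.078,1.18,1]
    - [0.15,0.138,0.078,1.18,1]
    - [0.15,0.138,0.078,1.18,1]
  newtons: 20

```text
time: 14.45
ee_pos: [0.4402, 0.0493, 0.1512]
tcp_rot: [40.7, 89.5, -15.1]
wrist_force: [-0.3, -0.6, 0.9]
opening: 0.0854
```

Run:
```python
from h import *
from workcell import bot
o=bot.get_obs(); print(o["ee_pos"],Rt(o).round(3).tolist(),plan(o,(.44,.0495,.046),34))
```

```text
[0.44017289 0.04931593 0.15118368] [[0.009, 0.827, 0.563], [-0.002, 0.563, -0.827], [-1.0, 0.006, 0.007]] [array([ 0.1052, -0.0007, -0.001 ]), np.float64(0.0041)]
```

Emit:
apply_moves:
  commands:
    - [0.03,0,-0.001,0,1]
    - [0.06,0,-0.001,0,1]
    - [0.085,0,-0.001,0,0.6]
    - [0.1,-0.0005,-0.001,0,0.3]
    - [0.105,-0.0005,-0.001,0,0]
    - [0.105,-0.0005,-0.001,0,-0.3]
    - [0.105,-0.0005,-0.001,0,-0.5]
    - [0.105,-0.0005,-0.001,0,-0.6]
    - [0.105,-0.0005,-0.001,0,-0.8]
    - [0.105,-0.0005,-0.001,0,-0.9]
    - [0.105,-0.0005,-0.001,0,-0.9]
  newtons: 30

```text
time: 15.55
ee_pos: [0.441, 0.0498, 0.0473]
tcp_rot: [45.7, 89.4, -10.1]
wrist_force: [0.7, 1.5, 5.9]
opening: 0.0108
```

Emit:
apply_moves:
  commands:
    - [-0.01,0,0,0,-0.9]
    - [-0.03,0,0,0,-0.9]
    - [-0.06,0,0,0,-0.9]
    - [-0.1,0,0,0,-0.9]
    - [-0.14,0,0,0,-0.9]
    - [-0.18,0,0,-0.06,-0.9]
    - [-0.21,0,0,-0.2,-0.9]
    - [-0.21,0,0,-0.34,-0.9]
    - [-0.21,0,0,-0.48,-0.9]
    - [-0.21,0,0,-0.62,-0.9]
    - [-0.21,0,0,-0.76,-0.9]
    - [-0.21,0,0,-0.9,-0.9]

```text
time: 16.75
ee_pos: [0.4384, 0.0502, 0.2578]
tcp_rot: [-6.8, 89.4, -10.6]
wrist_force: [0.1, 0.2, -1.2]
opening: 0.0106
```

Run:
```python
from h import *
from workcell import bot
o=bot.get_obs(); print(o["ee_pos"],o["opening"],o["wrist_force"],Rt(o).round(3).tolist(),plan(o,(.545,-.275,.27),101.5))
```

```text
[0.43844523 0.05015398 0.25779307] 0.0106372437307818 [ 0.08435165  0.17668794 -1.20472328] [[0.011, 0.067, 0.998], [-0.002, 0.998, -0.067], [-1.0, -0.001, 0.011]] [array([-0.0104, -0.3173,  0.1283]), np.float64(-0.268)]
```

Emit:
apply_moves:
  commands:
    - [-0.01,-0.04,0.015,-0.1,-0.9]
    - [-0.01,-0.08,0.03,-0.2,-0.9]
    - [-0.01,-0.12,0.05,-0.268,-0.9]
    - [-0.01,-0.16,0.065,-0.268,-0.9]
    - [-0.01,-0.2,0.08,-0.268,-0.9]
    - [-0.01,-0.24,0.095,-0.268,-0.9]
    - [-0.01,-0.28,0.11,-0.268,-0.9]
    - [-0.01,-0.31,0.118,-0.268,-0.9]
    - [-0.01,-0.322,0.12,-0.268,-0.9]
    - [-0.01,-0.322,0.12,-0.268,-0.9]
    - [-0.01,-0.322,0.12,-0.268,-0.9]

```text
time: 17.85
ee_pos: [0.5362, -0.2783, 0.2698]
tcp_rot: [-20.1, 89.4, -8.6]
wrist_force: [-0.9, -0.5, -1.2]
opening: 0.0105
```

```bash
cat > stp.py <<'E'
import sys
from h import *
from workcell import bot,cams
from scipy.optimize import least_squares as LS
np.set_printoptions(precision=4,suppress=True)
o=bot.get_obs(); c=cams.camera("side"); np.savez(f"pics/side{sys.argv[1]}.npz",**c)
R=Rt(o); T=o["ee_pos"]; print(o["time"],T,o["opening"],o["wrist_force"],"plan",plan(o,(.5355,-.280,.24),101.5))
p=cloud(c).reshape(-1,3); f=c["frame"].reshape(-1,3).min(1)
piv=T+[0,0,.0107]; th0=np.radians(float(sys.argv[2])) if len(sys.argv)>2 else 0
a=np.radians(11.5); l=np.array([-np.cos(a),-np.sin(a),0]); e=np.cross([0,0,1],l)
d0=np.cos(th0)*np.array([0,0,1])+np.sin(th0)*l
w=p-piv; ax=w@d0; r=np.linalg.norm(w-np.outer(ax,d0),axis=1)
k=(ax<-.026)&(ax>-.062)&(r<.027)&(f>100); q=p[k]; print(k.sum())
def res(x):
    dd=np.array([0,0,1])+x[0]*l+x[1]*e; dd/=np.linalg.norm(dd); w=q-(piv+x[2]*l+x[3]*e); s=w@dd
    return (np.linalg.norm(w-np.outer(s,dd),axis=1)-(.014+.2*(s+.058)))*.98
s=LS(res,[np.tan(th0),0,0,0],loss="soft_l1",f_scale=.001); x=s.x
dd=np.array([0,0,1])+x[0]*l+x[1]*e; dd/=np.linalg.norm(dd); sa=(q-piv-x[2]*l-x[3]*e)@dd
print("tilt lean,side deg",np.degrees(np.arctan(x[:2])),"offset lean,side",x[2:],"resid",np.abs(s.fun).mean(),"axial",np.percentile(sa,[1,5,95,99]))
E
python3 stp.py 8
```

```text
17.85 [ 0.5362 -0.2783  0.2698] 0.010519608772384757 [-0.8617 -0.5004 -1.1534] plan [array([ 0.0298, -0.0014, -0.0013]), np.float64(0.0001)]
182
tilt lean,side deg [-0.2832  1.0734] offset lean,side [ 0.0038 -0.0011] resid 0.0005874895580540634 axial [-0.0556 -0.0543 -0.0267 -0.0258]
```

Run:
```python
from h import *
from workcell import bot
o=bot.get_obs(); print(plan(o,(.540,-.279,.203)),plan(o,(.541,-.279,.191)),Rt(o).round(4).tolist())
```

```text
[array([ 0.0671, -0.0015,  0.0028])] [array([ 0.0791, -0.0017,  0.0036])] [[0.0111, -0.2001, 0.9797], [-0.0018, 0.9798, 0.2001], [-0.9999, -0.004, 0.0105]]
```

Emit:
apply_moves:
  commands:
    - [0.02,-0.0015,0.0028,0,-0.9]
    - [0.04,-0.0015,0.0028,0,-0.9]
    - [0.055,-0.0015,0.0028,0,-0.9]
    - [0.064,-0.0015,0.0028,0,-0.9]
    - [0.067,-0.0015,0.0028,0,-0.9]
    - [0.07,-0.0015,0.003,0,-0.9]
    - [0.073,-0.0015,0.003,0,-0.9]
    - [0.075,-0.0015,0.003,0,-0.9]
    - [0.075,-0.0015,0.003,0,-0.9]
  newtons: 20

```text
time: 18.8
ee_pos: [0.5403, -0.279, 0.1951]
tcp_rot: [-21.1, 89.4, -9.6]
wrist_force: [-0.2, -0.4, -0.2]
opening: 0.0105
```

```bash
python3 stp.py 9
```

```text
18.8 [ 0.5403 -0.279   0.1951] 0.010481703675336436 [-0.1526 -0.3749 -0.1646] plan [array([-0.0449, -0.0002, -0.0045]), np.float64(0.0007)]
244
tilt lean,side deg [ 2.1498 -8.8954] offset lean,side [ 0.0049 -0.0064] resid 0.002385978272287628 axial [-0.0635 -0.0622 -0.0311 -0.0287]
```

Emit:
apply_moves:
  commands:
    - [0.0015,0,0.0003,0,-0.9]
    - [0.003,0,0.0006,0,-0.9]
    - [0.004,0,0.001,0,-0.9]
    - [0.004,0,0.001,0,-0.9]

```text
time: 19.25
ee_pos: [0.5413, -0.2788, 0.191]
tcp_rot: [-20.5, 89.4, -9.0]
wrist_force: [-1.0, -0.9, -0.6]
opening: 0.0106
```

Emit:
apply_moves:
  commands:
    - [0.0015,0,0.0003,0,-0.9]
    - [0.003,0,0.0005,0,-0.9]
    - [0.003,0,0.0005,0,-0.9]

```text
time: 19.55
ee_pos: [0.5418, -0.2786, 0.1877]
tcp_rot: [-20.1, 89.4, -8.5]
wrist_force: [-0.1, 0.0, -0.7]
opening: 0.0107
```

Emit:
apply_moves:
  commands:
    - [0.0015,0,0,0,-0.9]
    - [0.003,0,0,0,-0.9]
    - [0.003,0,0,0,-0.9]

```text
time: 19.85
ee_pos: [0.5417, -0.2786, 0.1844]
tcp_rot: [-19.1, 89.4, -7.6]
wrist_force: [-0.5, -0.1, 0.1]
opening: 0.0109
```

Emit:
apply_moves:
  commands:
    - [0.001,0,0,0,-0.9]
    - [0.002,0,0,0,-0.9]
    - [0.002,0,0,0,-0.9]

```text
time: 20.15
ee_pos: [0.5417, -0.2786, 0.1824]
tcp_rot: [-19.5, 89.4, -8.0]
wrist_force: [0.0, -0.4, -0.7]
opening: 0.011
```

Emit:
apply_moves:
  commands:
    - [0.001,0,-0.0005,0,-0.9]
    - [0.002,0,-0.001,0,-0.9]
    - [0.002,0,-0.001,0,-0.9]

```text
time: 20.45
ee_pos: [0.5409, -0.279, 0.1813]
tcp_rot: [-22.2, 89.3, -10.7]
wrist_force: [-0.6, -0.2, 5.3]
opening: 0.0108
```

Emit:
apply_moves:
  commands:
    - [0.0005,0,-0.001,0,-0.9]
    - [0.001,0,-0.002,0,-0.9]
    - [0.0015,0,-0.003,0,-0.9]
    - [0.0015,0,-0.003,0,-0.9]

```text
time: 20.85
ee_pos: [0.5379, -0.2797, 0.18]
tcp_rot: [-22.9, 89.3, -11.4]
wrist_force: [-1.0, 0.5, 4.6]
opening: 0.0109
```

Emit:
apply_moves:
  commands:
    - [0.001,0,-0.001,0,-0.9]
    - [0.002,0,-0.002,0,-0.9]
    - [0.003,0,-0.003,0,-0.9]
    - [0.003,0,-0.003,0,-0.9]

```text
time: 21.25
ee_pos: [0.5351, -0.2804, 0.1778]
tcp_rot: [-24.6, 89.2, -13.1]
wrist_force: [-1.7, 0.8, 9.2]
opening: 0.0109
```

```bash
python3 stp.py 10 10
```

```text
21.25 [ 0.5351 -0.2804  0.1778] 0.010911211703895881 [-1.6716  0.7752  9.21  ] plan [array([-0.0622, -0.    ,  0.0012]), np.float64(0.0004)]
237
tilt lean,side deg [  9.0824 -10.2636] offset lean,side [ 0.0037 -0.0059] resid 0.00181603295686452 axial [-0.0643 -0.0622 -0.0321 -0.0297]
```

Emit:
apply_moves:
  commands:
    - [0.0008,0,-0.001,0,-0.9]
    - [0.0015,0,-0.002,0,-0.9]
    - [0.0025,0,-0.003,0,-0.9]
    - [0.0025,0,-0.003,0,-0.9]

```text
time: 21.7
ee_pos: [0.5322, -0.2811, 0.1758]
tcp_rot: [-25.3, 89.2, -13.8]
wrist_force: [-0.8, 0.7, 7.2]
opening: 0.0103
```

Run:
```python
from h import *
from workcell import bot,cams
np.set_printoptions(precision=4,suppress=True)
o=bot.get_obs(); print(o["ee_pos"],o["wrist_force"],o["torque"])
c=cams.camera("side"); np.savez("pics/side11.npz",**c)
cv2.imwrite("pics/s11.png",cv2.resize(c["frame"][150:270,270:370],(500,600),interpolation=2))
```

```text
[ 0.5322 -0.2811  0.1758] [-0.8398  0.6686  7.2057] [0.1371 0.2024 0.0431]
```

View pics/s11.png

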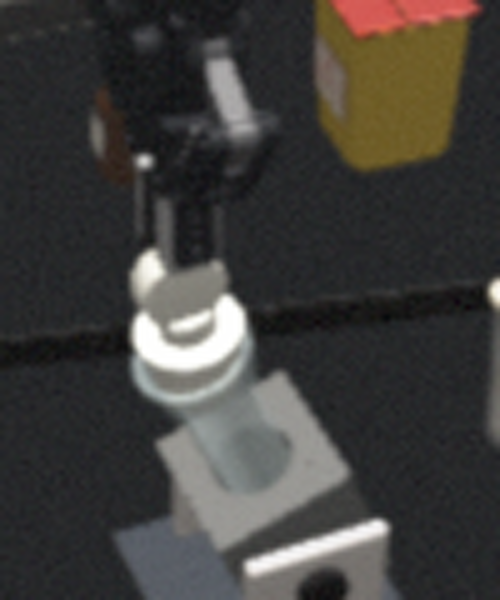

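```bash
cat > fl.py <<'E'
import sys
from h import *
from workcell import bot,cams
np.set_printoptions(precision=4,suppress=True)
o=bot.get_obs(); print(o["time"],o["ee_pos"],o["opening"],o["wrist_force"])
if sys.argv[1]=="new":
    c=cams.camera("side"); np.savez(f"pics/side{sys.argv[2]}.npz",**c)
else: c=load(sys.argv[1])
p=cloud(c); f=c["frame"].min(-1)
a=np.radians(11.5);th=np.radians(20);l=np.array([-np.cos(a),-np.sin(a),0]);e=np.array([-l[1],l[0],0]);d=np.array([0,0,np.cos(th)])+np.sin(th)*l
m=np.zeros(f.shape,bool); m[198:235,290:325]=1
k=m&(f>185)&(p[...,2]>.13)&(p[...,2]<.20); q=p[k]
for i in range(8):
    cen=q.mean(0); n=np.linalg.svd(q-cen)[2][2]; n*=np.sign(n[2]); r=(q-cen)@n; g=abs(r)<max(.0015,2*r.std()); 
    if g.all(): break
    q=q[g]
rim=np.array([.5349,-.2785,.1505])
print(len(q),"normal tilt lean,side",np.degrees(np.arctan2(n@l,n[2])),np.degrees(np.arctan2(n@e,n[2])),"plane height above rim along tube axis",((cen-rim)@n)/(d@n),"std",r.std())
w=q-rim; w=w-np.outer(w@d,d); u=np.c_[w@np.cross(e,d)*1,w@e]*1000; (cx,cy),rr=cv2.minEnclosingCircle(u.astype(np.float32)); print("disc centre across, side mm, r",cx,cy,rr)
E
python3 fl.py side11
```

```text
21.75 [ 0.5322 -0.2811  0.1758] 0.010663706959173314 [-2.2404  0.1421  7.291 ]
158 normal tilt lean,side -26.345315423458228 69.38822791757445 plane height above rim along tube axis 0.05936219607214641 std 0.004631579793703608
disc centre across, side mm, r -5.064901351928711 7.256569862365723 20.420120239257812
```

```bash
python3 - <<'E'
s=open("fl.py").read()
i=s.index("for i in range(8)"); j=s.index("rim=np")
s=s[:i]+'''from scipy.optimize import least_squares as LS
rim=np.array([.5349,-.2785,.1505]); w=q-rim; A=np.c_[w@l,w@e]; q0=q
best=(0,)
rng=np.random.default_rng(0)
for _ in range(1500):
    s=rng.choice(len(q),3,replace=False); n=np.cross(q[s[1]]-q[s[0]],q[s[2]]-q[s[0]]); nn=np.linalg.norm(n)
    if nn<3e-5: continue
    n/=nn; n*=np.sign(n[2]); 
    if n@d<.85: continue
    g=abs((q-q[s[0]])@n)<.0012
    if g.sum()>best[0]: best=(g.sum(),g)
q=q[best[1]]; cen=q.mean(0); n=np.linalg.svd(q-cen)[2][2]; n*=np.sign(n[2]); r=(q-cen)@n
'''+s[j:].split("\n",1)[1]
open("fl.py","w").write(s)
E
python3 fl.py side11
```

```text
21.75 [ 0.5322 -0.2811  0.1758] 0.010663706959173314 [-2.2404  0.1421  7.291 ]
105 normal tilt lean,side 9.188964657548636 -0.952832018952713 plane height above rim along tube axis 0.013838812824549426 std 0.00064673185140763
disc centre across, side mm, r -4.089646816253662 1.9856936931610107 20.425067901611328
```

Emit:
apply_moves:
  commands:
    - [0.001,0,-0.001,0,-0.9]
    - [0.002,0,-0.002,0,-0.9]
    - [0.003,0,-0.003,0,-0.9]
    - [0.003,0,-0.003,0,-0.9]

```text
time: 22.15
ee_pos: [0.5293, -0.2817, 0.1731]
tcp_rot: [-25.3, 89.2, -13.8]
wrist_force: [-0.3, 0.3, 6.4]
opening: 0.0106
```

```bash
python3 fl.py new 12
```

```text
22.15 [ 0.5293 -0.2817  0.1731] 0.010634737419685404 [-0.2538  0.2927  6.4372]
106 normal tilt lean,side 14.485331593102265 2.1758420999529684 plane height above rim along tube axis 0.01156851718111362 std 0.0007189766440323974
disc centre across, side mm, r -2.4223430156707764 2.333080291748047 20.28364372253418
```

Emit:
apply_moves:
  commands:
    - [0.001,0.0003,-0.001,0,-0.9]
    - [0.002,0.0007,-0.002,0,-0.9]
    - [0.003,0.001,-0.003,0,-0.9]
    - [0.003,0.001,-0.003,0,-0.9]

```text
time: 22.6
ee_pos: [0.526, -0.2813, 0.1697]
tcp_rot: [-24.9, 89.2, -13.4]
wrist_force: [0.7, 0.3, 1.7]
opening: 0.0109
```

```bash
python3 fl.py new 13
```

```text
22.6 [ 0.526  -0.2813  0.1697] 0.010876756241804914 [0.6831 0.3427 1.7075]
109 normal tilt lean,side 16.206807278372576 0.44260031416876544 plane height above rim along tube axis 0.007987070042796906 std 0.0006526030486358033
disc centre across, side mm, r -1.5115844011306763 2.2026355266571045 20.677120208740234
```

Emit:
apply_moves:
  commands:
    - [0.001,0,-0.0003,0,-0.9]
    - [0.002,0,-0.0005,0,-0.9]
    - [0.002,0,-0.0005,0,-0.9]

```text
time: 22.95
ee_pos: [0.5254, -0.2814, 0.1676]
tcp_rot: [-25.1, 89.2, -13.5]
wrist_force: [-1.8, -0.3, 3.2]
opening: 0.0108
```

```bash
python3 fl.py new 14
```

```text
22.95 [ 0.5254 -0.2814  0.1676] 0.010786094864472984 [-1.8345 -0.2519  3.1947]
103 normal tilt lean,side 20.93272724024766 2.350438873584394 plane height above rim along tube axis 0.006237367356007884 std 0.0006487001029422018
disc centre across, side mm, r -1.545188069343567 1.0643082857131958 20.61804962158203
```

Nearly home; now push along the tube axis in small steps.

Emit:
apply_moves:
  commands:
    - [0.001,0,0.0003,0,-0.9]
    - [0.0018,0,0.0006,0,-0.9]
    - [0.0018,0,0.0006,0,-0.9]

```text
time: 23.3
ee_pos: [0.5262, -0.2815, 0.1669]
tcp_rot: [-27.4, 89.1, -15.9]
wrist_force: [-3.8, 0.9, 10.1]
opening: 0.0108
```

```bash
python3 fl.py new 15
```

```text
23.3 [ 0.5262 -0.2815  0.1669] 0.010789473730991027 [-3.7675  0.8722 10.1091]
104 normal tilt lean,side 19.1595825856453 1.6910735466563238 plane height above rim along tube axis 0.005267567781504437 std 0.0006835812712052796
disc centre across, side mm, r -1.733664870262146 1.1974737644195557 20.87213897705078
```

Emit:
apply_moves:
  commands:
    - [0.001,0,0.0002,0,-0.9]
    - [0.0018,0,0.0004,0,-0.9]
    - [0.0018,0,0.0004,0,-0.9]

```text
time: 23.65
ee_pos: [0.5267, -0.2818, 0.1668]
tcp_rot: [-30.7, 89.0, -19.3]
wrist_force: [-4.3, 0.3, 13.9]
opening: 0.0107
```

```bash
python3 fl.py new 16
```

```text
23.65 [ 0.5267 -0.2818  0.1668] 0.010659341022108705 [-4.3059  0.3246 13.8632]
104 normal tilt lean,side 19.037013904005065 1.602678528625488 plane height above rim along tube axis 0.005298402267981172 std 0.0006422381140404162
disc centre across, side mm, r -2.018162488937378 1.2697921991348267 20.676252365112305
```

Emit:
apply_moves:
  commands:
    - [-0.0008,0,0,0,-0.9]
    - [-0.001,0,0,0,-0.6]
    - [-0.001,0,0,0,-0.4]
    - [-0.001,0,0,0,0]
    - [-0.001,0,0,0,0.3]
    - [-0.001,0,0,0,0.3]
    - [-0.001,0,0,0,0.3]
    - [-0.02,0,0,0,0.3]
    - [-0.05,0,0,0,0.3]
    - [-0.09,0,0,0,0.3]
    - [-0.13,0,0,0,0.3]

```text
time: 24.8
ee_pos: [0.5242, -0.2809, 0.298]
tcp_rot: [-30.5, 89.0, -19.0]
wrist_force: [0.6, -0.2, -0.1]
opening: 0.0551
```

Emit:
apply_moves:
  commands:
    - [-0.02,0.03,-0.02,0,0.3]
    - [-0.02,0.07,-0.05,0,0.3]
    - [-0.02,0.11,-0.09,0,0.3]
    - [-0.02,0.15,-0.12,0,0.3]
    - [-0.02,0.19,-0.14,0,0.3]
    - [-0.02,0.23,-0.15,0,0.3]
    - [-0.02,0.25,-0.15,0,0.3]

```text
time: 25.5
ee_pos: [0.325, -0.0639, 0.3148]
tcp_rot: [-28.4, 88.9, -16.9]
wrist_force: [0.8, 0.0, 0.4]
opening: 0.0558
```

```bash
python3 fl.py new 17
python3 - <<'E'
from h import *
from workcell import bot,cams
np.set_printoptions(precision=4,suppress=True)
for n in ("side","top"):
    c=cams.camera(n); np.savez(f"pics/{n}18.npz",**c)
    print(n,[(k,[(np.round(d["rect"]).tolist(),round(d["confidence"],2)) for d in cams.spot_in(k,n)[:1]]) for k in ("stopper_head","tube","pestle_grip","beaker","spare_stopper_head","dropper","jar","holder")])
s=load("side18");t=load("top18"); a=np.radians(11.5);th=np.radians(20)
d=np.array([-np.sin(th)*np.cos(a),-np.sin(th)*np.sin(a),np.cos(th)])
rim=np.array([.5349,-.2785,.1505])
for n,c in (("s",s),("t",t)):
    p=cloud(c).reshape(-1,3); f=c["frame"].reshape(-1,3).min(1); w=p-rim; ax=w@d; r=np.linalg.norm(w-np.outer(ax,d),axis=1)
    k=(ax>.015)&(ax<.06)&(r<.03)&(f>80); q=p[k]
    print(n,k.sum(),"head: axial max",np.percentile(ax[k],[50,98,100]),"across",((w[k]@np.array([np.cos(th)*np.cos(a),np.cos(th)*np.sin(a),np.sin(th)])).min(),(w[k]@np.array([np.cos(th)*np.cos(a),np.cos(th)*np.sin(a),np.sin(th)])).max()),"side",(w[k]@[.2,-.98,0]).min(),(w[k]@[.2,-.98,0]).max())
print("rim diff frames: tube side-image change", np.abs(load("side7")["frame"][225:262,295:350].astype(int)-s["frame"][225:262,295:350]).mean(), np.abs(load("side0")["frame"][245:290,291:352].astype(int)-s["frame"][245:290,291:352]).mean())
E
```

```text
25.5 [ 0.325  -0.0639  0.3148] 0.055753293190825226 [0.805  0.0206 0.4496]
107 normal tilt lean,side 21.58267416576135 2.4290367020217207 plane height above rim along tube axis 0.005586313225512174 std 0.0006577456064357326
disc centre across, side mm, r -0.3520527482032776 0.7824018597602844 20.439592361450195
side [('stopper_head', [([292.0, 206.0, 318.0, 226.0], 0.86)]), ('tube', [([300.0, 223.0, 326.0, 251.0], 0.6)]), ('pestle_grip', [([285.0, 277.0, 336.0, 325.0], 0.89)]), ('beaker', [([310.0, 285.0, 363.0, 351.0], 0.94)]), ('spare_stopper_head', [([268.0, 310.0, 285.0, 344.0], 0.66)]), ('dropper', [([288.0, 152.0, 305.0, 185.0], 0.72)]), ('jar', [([369.0, 199.0, 407.0, 251.0], 0.66)]), ('holder', [([289.0, 225.0, 349.0, 288.0], 0.75)])]
top [('stopper_head', [([349.0, 195.0, 370.0, 217.0], 0.78)]), ('tube', [([346.0, 186.0, 366.0, 211.0], 0.55)]), ('pestle_grip', [([409.0, 194.0, 444.0, 232.0], 0.86)]), ('beaker', [([399.0, 177.0, 443.0, 218.0], 0.65)]), ('spare_stopper_head', [([404.0, 235.0, 420.0, 252.0], 0.55)]), ('dropper', [([211.0, 188.0, 233.0, 204.0], 0.68)]), ('jar', [([314.0, 115.0, 343.0, 144.0], 0.9)]), ('holder', [([327.0, 171.0, 377.0, 216.0], 0.71)])]
s 264 head: axial max [0.035  0.0458 0.0465] across (np.float64(-0.016410733697108437), np.float64(0.016882949178860806)) side -0.005297760923104874 0.012240398994300941
t 130 head: axial max [0.0398 0.0456 0.0461] across (np.float64(-0.015903108905529928), np.float64(0.017035534783506667)) side -0.0075390670927075205 0.01029677409202489
rim diff frames: tube side-image change 5.26994266994267 2.591378263509411
```

```bash
cat > chk.py <<'E'
from h import *
np.set_printoptions(precision=4,suppress=True)
a=np.radians(11.5);th=np.radians(20);l=np.array([-np.cos(a),-np.sin(a),0]);e=np.array([-l[1],l[0],0]);d=np.array([0,0,np.cos(th)])+np.sin(th)*l;ac=np.cross(e,d)
rim=np.array([.5349,-.2785,.1505]); rng=np.random.default_rng(0)
def ransac(q,ref,cosmin=.85,tol=.0012):
    b=(0,)
    for _ in range(2000):
        s=rng.choice(len(q),3,replace=False); n=np.cross(q[s[1]]-q[s[0]],q[s[2]]-q[s[0]]); nn=np.linalg.norm(n)
        if nn<3e-5: continue
        n=n/nn*np.sign(n@ref)
        if n@ref<cosmin: continue
        g=abs((q-q[s[0]])@n)<tol
        if g.sum()>b[0]: b=(g.sum(),g)
    q=q[b[1]]; c=q.mean(0); n=np.linalg.svd(q-c)[2][2]; return len(q),n*np.sign(n@ref),c
for nm in ("side17","side18","top18"):
    c=load(nm); p=cloud(c).reshape(-1,3); f=c["frame"].reshape(-1,3).min(1); w=p-rim; ax=w@d; r=np.linalg.norm(w-np.outer(ax,d),axis=1)
    k=(ax>-.002)&(ax<.014)&(r<.024)&(f>150); N,n,cc=ransac(p[k],d); print(nm,"flange",N,"err lean/side deg",np.degrees([n@-ac,n@e]),"h",(cc-rim)@d)
    if nm[0]=="s":
        k=(ax>.014)&(ax<.047)&(r<.02)&(f>80); N,n,cc=ransac(p[k],e); print("  face",N,"n.d deg",np.degrees(np.arcsin(n@d)),"n.ac deg",np.degrees(np.arcsin(n@ac)),"side pos",(cc-rim)@e)
c=load("side7");p=cloud(c).reshape(-1,3);w=p-rim;ax=w@d;r=np.linalg.norm(w-np.outer(ax,d),axis=1);k=(abs(ax)<.005)&(r>.017)&(r<.027);N,n,cc=ransac(p[k],d);print("empty rim plane",N,np.degrees([n@-ac,n@e]))
E
python3 chk.py
```

```text
side17 flange 109 err lean/side deg [-1.6262  1.6875] h 0.005394566838210373
  face 144 n.d deg -2.5954075863111705 n.ac deg 2.5024009933264897 side pos 0.0069435026256854035
side18 flange 111 err lean/side deg [-1.3002  1.672 ] h 0.005392809367282358
  face 144 n.d deg -1.18217564475302 n.ac deg 1.0467499996519973 side pos 0.007195251929352202
top18 flange 95 err lean/side deg [-0.3513  3.2436] h 0.00408478361169828
empty rim plane 98 [-1.0896 -0.3777]
```

```bash
python3 -c "
from workcell import bot
print(bot.job_done())"
```

```text
the job is handed in; nothing more can be done
None
```

The job is done and handed in, after 25.6 s of the 67 s allowed. My last checks point to success, but no verdict was reported, so this is not confirmed.

**Pestle:** I drew it out along the tube's 20° lean; the wrist force readings between moves stayed under about 3 N. It now leans head-down in the beaker, with the beaker in its starting place in the images. I did not measure the height of the pestle's foot after letting go.

**Stopper:** I pinched the larger stopper by its head and eased it into the mouth. It turned from upright to the tube's slant as it went in, and pressing with up to about 14 N gave no further movement.
- **Depth:** the wide end stands 4.1 to 5.4 mm proud of the rim, against 5 mm when home. The top of the head gives about 1 mm more.
- **Position:** the head looks centred to within about 1 mm.
- **Squareness:** the plane fits disagree. They show about 2 to 3° off the tube's axis, against a limit of 4°, and the empty rim itself read about 1° off. I put most of this down to camera noise, since a fully seated cone cannot sit tilted.

**Everything else:** the holder, tube, beaker, spare stopper, dropper and jar were detected within a few pixels of where they started. The forceps were never reliably detected; they looked unmoved in the pictures taken after the pestle was placed, and I did not check them again after seating the stopper. The gripper ended clear of everything.

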